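# Click an air regulator three steps up and lock it

## Robot

A 6-joint arm with a two-finger parallel gripper is mounted at the origin on a cart in front of the work surface, level with it; the furniture and walls round the work are solid. World frame = base frame: x ahead of the robot, y to its left, z up, the work surface at z = 0. Lengths are in m, angles in rad, forces in N, time in s.
With the tool pointing down it reaches from about 0.275 to 0.85 m from the base axis. Payload 5.2 kg.
Tool frame: the origin (TCP) lies on the centre line of the jaws, within the pads' length; the fingertips stand r.tip_reach ahead of it and the grasp point (between the pads) lies 3 mm ahead of it (r.tip_reach is the distance from the TCP to the fingertips, in m); z points along the fingers, y is the line along which they close (so a half turn about z gives the same grasp; the last joint's range is limited). The gripper opens to 85 mm and grips with 20 to 120 N. Pads are 22 mm wide; open, the fingers measure 114 mm over their backs; the gripper's body (76 mm by 85 mm) begins 54 mm behind the grasp point. The pads swing forward as they close: fully open they stand 13 mm farther back than shut.
Start: joints at [0.911, 0.259, 1.535, -0, 1.348, -0.203], TCP at [0.243, 0.494, 0.253] pointing down, gripper open.
Joint ranges: [-3.14, 3.14], [-0.91, 2.08], [0.19, 2.58], [-1.22, 4.36], [0.22, 2.71], [-3.12, 3.12]. Speed limits (rad/s): [2.57, 2.57, 3.14, 3.14, 3.14, 3.14].

## Interface

Orientations are given as [roll, pitch, yaw] about the fixed x, y, z axes, in that order (R = Rz(yaw) Ry(pitch) Rx(roll)).
In Python, from bench import r, capture, camera_info gives the robot as it stands.
- The arm moves only by the tool step_arm, never from a script. Its argument "moves" is a list of rows, each a list of 5 numbers: the closure, from 0 (fully open) to 1 (shut), then the shift along the tool's x, y, z in mm, then the turn about the tool's z in degrees. In form: [[hand, x, y, z, turn], ...]. A call has 1 to 8 rows; each row shifts and turns the commanded pose from where the row before left it, along the tool's axes as they then stand; what a row does not reach is not made up. A row lasts 1/12 s, in which the tool goes at most 41.7 mm and 7.16 degrees, less where a joint would pass 70% of its speed; a pose out of reach is approached as far as the arm can. A call with a gripper value outside its range is refused whole. The fingers move at their own pace and stop on an object; the grip force is fixed at half the most. Time passes only in rows, so rows that do not move let the fingers close. It gives the time, the measured TCP pose, the force, the opening and the grip force at its end, in the units of the state.
- r.sense(): the state, without advancing time (a new reading comes with each control period).
- capture(name): name is "side" or "top"; returns (picture, depth): 400x640x3 uint8, red, green, blue; 400x640 float32, m along the optical axis (not along the pixel's ray), 0 where there is no reading.
- camera_info(name): a dict with "vertical_fov" (degrees; the focal length in pixels is half the picture's height over the tangent of half this angle, whatever the lens; pixels are square), "cx", "cy" (the principal point, pixels), "eye" and "orientation" of the camera in the world. Camera axes: x right, y up, looking along -z (the intrinsics and any distortion apply to the point x, -y, -z); pixel columns grow to the right and rows downward; lengths in m; the calibration is good to about 2 mm. A picture is of the moment at which its call begins. camera_info takes no time and is no camera call.
- r.sign_off(): hands the job in; it is judged then, once.
The state is a dict: "time": time; "joints": joint angles; "qvel": joint speeds; "tau": joint torques, N m; "tcp_pos": TCP position; "tool_rot": TCP orientation; "force": force on the tool from outside, world axes, zero at the start; "wrist_torque": the same for the moment, N m; "width": finger opening in m; "finger_force": force on a finger pad.
Only numpy, scipy, OpenCV 4.12 (cv2) and the standard library are available. Lean on these libraries where they do the work, as an engineer would, in place of code of your own. Each camera call takes 0.05 s, during which the arm holds its last target. There are 200 camera calls.

## Task

Raise the air line's pressure by three clicks: pull the regulator's knob up to unlock it, turn it clockwise (seen from above) until its spindle has gone exactly three clicks on - the gauge needle rises one mark a click - and press the knob back down fully home so that it is locked again. The knob has some idle play before it takes the spindle along, so count the clicks, not the knob's angle. Handle it gently, never forcing it against its lock or its stops, and leave the parts lying beside the regulator alone.

Things in the scene. Friction and masses are not known exactly. Their poses are not given: they have to be found in the camera images.
- regulator: Air regulator on a grey bench stand that does not move: base plate 104 x 100 x 8 mm, aluminium body over a clear bowl, round white gauge on the front (-x), a silver fitting out of each side (to 70 mm in +y and -y, 86 mm high), upright plate behind, 118 mm high. Origin: centre of the base plate's underside; z up, x from gauge to back. The knob's axis is this z axis.
- gauge_hub (a point): Pivot of the black needle of the 51 mm gauge: 50 mm in front (-x) of the regulator's z axis, 83 mm up. The gauge has 13 marks, one a click; the needle rises clockwise seen from the front, from the lower left, 0.35 rad a click, and starts on one of the lowest three marks. The spindle has end stops at both ends of the scale.
- needle_tip (a point): Tip of the gauge needle, 18 mm from its pivot. It shows the setting of the spindle under the knob: one click moves the tip 6.3 mm in a straight line from where it was, two 12.3 mm, three 18.0 mm, four 23.2 mm. It follows the spindle directly, also part of a click.
- bonnet: Black ribbed housing under the knob, 55 mm in diameter, 110 to 140 mm above the bench, fixed (its origin is the regulator's). The knob sits on its flat top when pressed home; the lock pins and the upper stop are inside. Up to 30 N between the knob or its hub and the bonnet is harmless, over 40 N is forcing it.
- knob_core: The knob's splined hub, and on it the knob: black, ribbed, upright cylinder, 43 mm diameter, 40 mm high, top 180 mm above the bench when locked, 187 mm when up. Origin on the axis at the knob's underside, z up; turns with the spindle. The knob turns idly for up to 0.6 rad (34 degrees; how much is left differs each time) before it takes the hub and spindle along.
- knob_grip (a point): Point on the knob's axis 27 mm above its underside, 13 mm below its top (167 mm above the bench when locked): a height to grip the sides. Tips more than 27 mm below it touch the bonnet. Turning: click stops every 0.314 rad (18 degrees); about 0.2 N m drives the spindle out of one, then it snaps ahead into the next by itself and the torque drops.
- knob_lift (a joint): Height of the knob in m: 0 = home, locked; 0.007 = up, free to turn (both within 0.0007). A catch holds it at either end: about 7 N pulls it up, 6 N presses it down. 2 to 3 mm past a stop forces it. Below 0.005 the hub is locked: turning past the idle play forces the lock. It goes down only with the spindle resting in a click (within 6 degrees), else spline meets pin.
- valve_mid (a point): Bystander: small brass solenoid valve with a black coil, 49 x 62 x 64 mm, standing left of the regulator; point at its centre, 32 mm up.
- hex_keys_mid (a point): Bystander: folding hex-key set, 20 x 62 x 20 mm, lying right of the regulator; point at its centre, 8 mm up.
- fitting_mid (a point): Bystander: loose push-in tube fitting, 19 x 16 x 39 mm, standing on its hex to the right of the regulator; point at its centre, 20 mm up.

How it is judged:
On the way, in this order (a step that is already met when the one before it is completed fails the run):
1. the knob is pulled up to its upper stop (value of joint knob_lift above 0.006 m), for 0.2 s.
2. with the knob still up, the spindle has gone to the third click clockwise from its start (the gauge needle stands three marks higher) (distance of needle_tip from where it was at the start of the episode between 0.0164 and 0.0197 m and value of joint knob_lift above 0.0055 m), for 0.2 s.
At the end, for the whole second after the job is handed in: The knob sits pressed home (within 1 mm of its lower stop), at rest, and the gauge needle stands three clicks (three marks) above where it started, within 0.3 click (its tip 16.4 to 19.7 mm from where it was) (value of joint knob_lift below 0.001 m and distance of needle_tip from where it was at the start of the episode between 0.0164 and 0.0197 m and velocity of joint knob_lift below 0.01 m/s); the robot touches nothing.
It fails at once if the knob is forced against its lock or its stops with more than 40 N (contact force between knob_core and bonnet above 40 N).
It fails at once if the valve beside the regulator is moved more than 20 mm (distance of valve_mid from where it was at the start of the episode above 0.02 m).
It fails at once if the hex-key set beside the regulator is moved more than 20 mm (distance of hex_keys_mid from where it was at the start of the episode above 0.02 m).
It fails at once if the loose fitting beside the regulator is moved more than 20 mm (distance of fitting_mid from where it was at the start of the episode above 0.02 m).
It also fails if it takes over 51 s, if anything falls off the work surface, if the arm or the gripper's body presses on something with over 40 N, if the wrist force passes 120 N, or if a joint passes its speed limit or range.

## Working session

There is one attempt and no reset: what is moved stays moved. The work goes in short steps, Python scripts to look and compute and a tool call to move; the robot and the scene stay as the last step left them, time stands still between calls to the robot, and variables do not carry over. Pictures are saved under pics/ and viewed, at most 10 in all, crops included, and the job is handed in when it is done.

Besides the shell and the picture viewer there is one more tool, called after ">>>" by a JSON object that holds its "method" and its "body". step_arm: Moves the arm, as the interface text tells. Its arguments: {"type":"object","properties":{"moves":{"type":"array"}},"required":["moves"]}

```bash
mkdir -p pics; ls; python3 - <<'E'
from bench import r,capture,camera_info
import cv2,numpy as np
for n in("side","top"):
    p,d=capture(n); cv2.imwrite(f"pics/{n}0.png",p[:,:,::-1]); np.save(f"pics/{n}0.npy",d); print(n,camera_info(n))
print(r.tip_reach,r.sense())
E
```

```text
pics
side {'vertical_fov': 45.350865587291565, 'cx': 322.41884138514206, 'cy': 206.7743883324613, 'eye': array([ 0.1867893 , -0.72570693,  0.53233319]), 'orientation': array([ 1.06687402,  0.00215555, -0.38614813])}
top {'vertical_fov': 51.8033777609923, 'cx': 320.42542468733495, 'cy': 204.39179166545551, 'eye': array([ 0.42782652, -0.02888523,  0.9870914 ]), 'orientation': array([ 0.06363369,  0.00239744, -1.54955843])}
0.022 {'time': 0.1, 'joints': array([ 9.11230006e-01,  2.59280932e-01,  1.53598837e+00,  2.86837772e-06,
        1.34799426e+00, -2.02790722e-01]), 'qvel': array([-0.00111197, -0.00296998, -0.00217676,  0.00105324, -0.00010984,
       -0.00151874]), 'tau': array([ 2.53525723e-03, -4.46970034e+01, -2.91247433e+01, -1.02532163e-04,
        6.28144408e-03, -8.72976251e-07]), 'tcp_pos': array([0.24227795, 0.49326984, 0.25254606]), 'tool_rot': array([-3.13995655e+00, -3.39265132e-04,  2.68481614e+00]), 'force': array([-0.29588533, -0.26401792, -0.1314437 ]), 'wrist_torque': array([0.00547949, 0.00747469, 0.05174316]), 'finger_force': 0.0, 'width': 0.08554708018999295}
```

View pics/side0.png

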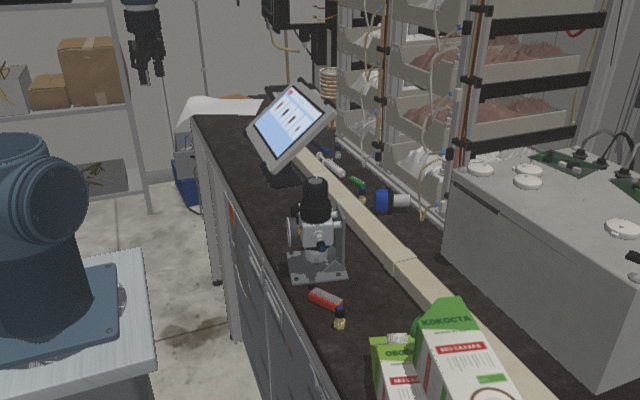

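View pics/top0.png

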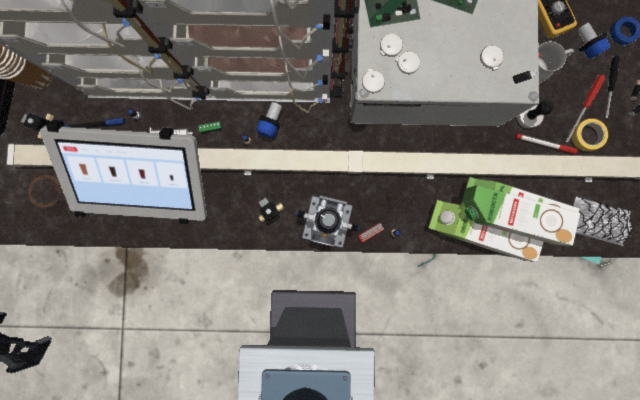

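Side: regulator knob top about (316,183), gauge edge-on-ish at (292,233), red hex keys (325,299), fitting (340,318). Top: knob about (328,217), valve (270,210), keys (371,232), fitting (396,232).

```bash
cat > h.py <<'E'
import numpy as np,cv2
from scipy.spatial.transform import Rotation as R
from bench import r,capture,camera_info
def cam(n):
    c=camera_info(n); f=200/np.tan(np.radians(c["vertical_fov"]/2))
    return c,f,R.from_euler("xyz",c["orientation"]).as_matrix()
def pts(n,d):
    c,f,M=cam(n); v,u=np.mgrid[:400,:640]
    P=np.stack([(u-c["cx"])/f*d,-(v-c["cy"])/f*d,-d],-1)
    return P@M.T+c["eye"]
def onplane(n,u,v,z):
    c,f,M=cam(n); k=M@np.array([(u-c["cx"])/f,-(v-c["cy"])/f,-1]); e=c["eye"]
    return e+k*(z-e[2])/k[2]
def proj(n,p):
    c,f,M=cam(n); q=M.T@(np.array(p)-c["eye"]); return c["cx"]+f*q[0]/-q[2],c["cy"]-f*q[1]/-q[2]
E
python3 - <<'E'
from h import *
P=None
for n in("top","side"):
    d=np.load(f"pics/{n}0.npy"); P=pts(n,d); v,u=np.mgrid[:400,:640]
    box=(abs(u-322)<40)&(abs(v-215)<70)&(d>0)
    m=box&(abs(P[...,2]-.18)<.006)
    q=P[m]; print(n,m.sum(),q.mean(0),q.min(0),q.max(0))
    if len(q)>5: print(cv2.minEnclosingCircle(q[:,:2].astype(np.float32)))
    if n=="top":
        for lo,hi in((.003,.016),(.112,.124)):
            m=box&(P[...,2]>lo)&(P[...,2]<hi)&(abs(u-328)<28); q=P[m][:,:2].astype(np.float32)*1000
            print(lo,m.sum(),cv2.minAreaRect(q))
ims=[]
for n,(x0,y0,x1,y1) in(("side",(272,165,362,285)),("top",(295,190,360,250))):
    im=cv2.imread(f"pics/{n}0.png")[y0:y1,x0:x1]; ims.append(cv2.resize(im,(390,int(390*(y1-y0)/(x1-x0))),interpolation=cv2.INTER_CUBIC))
h=max(i.shape[0] for i in ims)
cv2.imwrite("pics/c0.png",np.hstack([cv2.copyMakeBorder(i,0,h-i.shape[0],0,0,0) for i in ims]))
E
```

```text
top 346 [ 0.45012248 -0.04162652  0.18006529] [ 0.43114263 -0.06299655  0.17432148] [ 0.47082446 -0.02154779  0.1846454 ]
((0.45014679431915283, -0.041867323219776154), 0.021380627527832985)
0.003 874 ((506.0281066894531, -43.013160705566406), (252.13284301757812, 129.33424377441406), 0.9230316877365112)
0.112 97 ((449.1515197753906, -40.78404998779297), (59.146240234375, 97.88340759277344), 77.24516296386719)
side 258 [ 0.44810509 -0.04758513  0.17884287] [ 0.4288109  -0.06436964  0.17400769] [ 0.47030131 -0.02241985  0.18183974]
((0.44907838106155396, -0.04365384951233864), 0.02159542217850685)
```

View pics/c0.png

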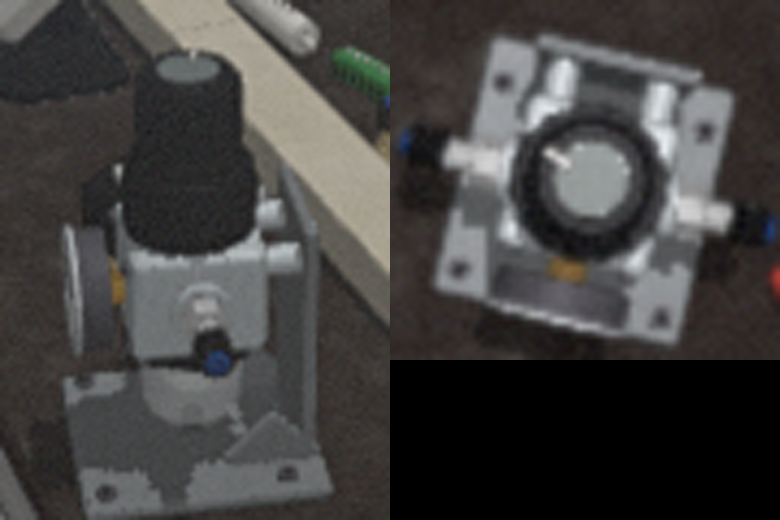

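Knob top 21.4 mm radius at (0.450, -0.042, 0.180) in both views, which matches the given sizes. The gauge faces away from the side camera, so it is nearly edge-on. A white index mark on the knob top is visible from above. Next: the shift to above the knob.

```bash
cat >> h.py <<'E'
def shift(t):
    s=r.sense(); M=R.from_euler("xyz",s["tool_rot"]).as_matrix(); return (M.T@(np.array(t)-s["tcp_pos"])*1000).round(1)
E
python3 -c "
from h import *
print(shift([.450,-.042,.235]))"
```

```text
[-422.5 -388.7   18. ]
```

>>> {"method": "step_arm", "body": {"moves": [[0, -17.6, -16.2, 0, 0], [0, -17.6, -16.2, 0, 0], [0, -17.6, -16.2, 0, 0], [0, -17.6, -16.2, 0, 0], [0, -17.6, -16.2, 0, 0], [0, -17.6, -16.2, 0, 0], [0, -17.6, -16.2, 0, 0], [0, -17.6, -16.2, 0, 0]]}}

```text
time: 0.77
tcp_pos: [0.3117, 0.314, 0.253]
tool_rot: [-3.141, -0.0, 2.685]
force: [1.2, 0.3, 0.5]
width: 0.0852
finger_force: 0.0
```

>>> {"method": "step_arm", "body": {"moves": [[0, -17.6, -16.2, 0, 0], [0, -17.6, -16.2, 0, 0], [0, -17.6, -16.2, 0, 0], [0, -17.6, -16.2, 0, 0], [0, -17.6, -16.2, 0, 0], [0, -17.6, -16.2, 0, 0], [0, -17.6, -16.2, 0, 0], [0, -17.6, -16.2, 0, 0]]}}

```text
time: 1.43
tcp_pos: [0.3809, 0.1356, 0.2531]
tool_rot: [-3.141, -0.0, 2.685]
force: [0.6, -0.4, 0.5]
width: 0.0856
finger_force: 0.0
```

>>> {"method": "step_arm", "body": {"moves": [[0, -17.6, -16.2, 0, 0], [0, -17.6, -16.2, 0, 0], [0, -17.6, -16.2, 0, 0], [0, -17.6, -16.2, 0, 0], [0, -17.6, -16.2, 0, 0], [0, -17.6, -16.2, 0, 0], [0, -10, -10, 0, 0], [0, 0, 0, 0, 0]]}}

```text
time: 2.1
tcp_pos: [0.4382, -0.0128, 0.2529]
tool_rot: [-3.141, 0.0, 2.682]
force: [0.1, 0.5, -0.4]
width: 0.0855
finger_force: 0.0
```

```bash
python3 -c "
from h import *
print(r.sense(),shift([.450,-.042,.171]))"
```

```text
{'time': 2.1, 'joints': array([-2.84026583e-01,  5.46978453e-02,  1.78237774e+00, -9.76266794e-04,
        1.30450991e+00, -1.39497134e+00]), 'qvel': array([ 0.0458704 , -0.0205459 ,  0.02725233,  0.02500463,  0.01782071,
        0.04789666]), 'tau': array([-6.69639073e-01, -3.16439545e+01, -2.85661644e+01, -1.29968883e-01,
       -1.45190061e-03, -4.12351303e-01]), 'tcp_pos': array([ 0.43822973, -0.012829  ,  0.25294969]), 'tool_rot': array([-3.14066654e+00,  1.71674271e-04,  2.68199806e+00]), 'force': array([ 0.11917771,  0.53930154, -0.37695764]), 'wrist_torque': array([-0.02545464,  0.05370737,  0.03657715]), 'finger_force': 0.0, 'width': 0.08545313641361581} [-23.5 -20.8  82. ]
```

>>> {"method": "step_arm", "body": {"moves": [[0, -12, -10.5, 0, 0], [0, -11.5, -10.5, 10, 0], [0, 0, 0, 20, 0], [0, 0, 0, 20, 0], [0, 0, 0, 20, 0], [0, 0, 0, 12, 0], [0, 0, 0, 0, 0], [0, 0, 0, 0, 0]]}}

```text
time: 2.77
tcp_pos: [0.4486, -0.0388, 0.1709]
tool_rot: [-3.142, -0.002, 2.685]
force: [-0.1, 0.4, 0.7]
width: 0.0855
finger_force: 0.0
```

```bash
python3 - <<'E'
from h import *
s=r.sense();print(s["tcp_pos"],s["force"],s["wrist_torque"],shift([.450,-.042,.171]))
p,d=capture("side"); P=pts("side",d)
cv2.imwrite("pics/s1.png",cv2.resize(p[130:280,240:400,::-1],None,fx=4,fy=4,interpolation=cv2.INTER_CUBIC))
E
```

```text
[ 0.44856868 -0.03882816  0.17088812] [-0.05615164  0.40038163  0.67709252] [ 0.06273685  0.01274844 -0.00437513] [-2.7 -2.2 -0.1]
```

View pics/s1.png

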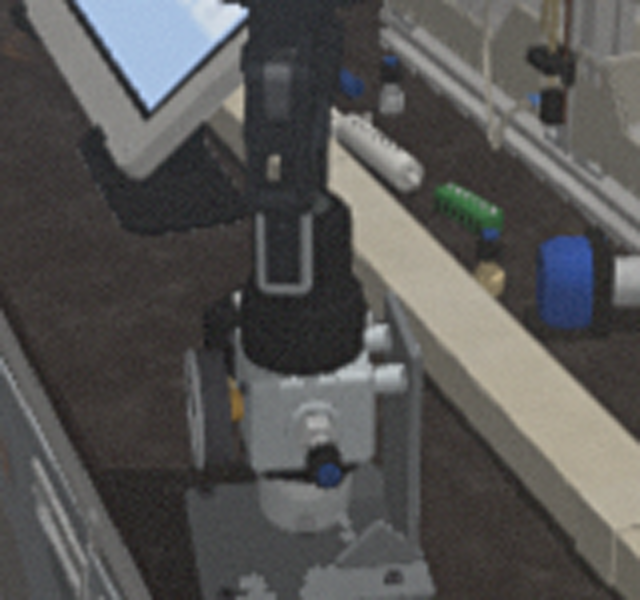

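>>> {"method": "step_arm", "body": {"moves": [[0, -2.5, -2.2, -2, 0], [0, 0, 0, 0, 0], [0.15, 0, 0, 0, 0], [0.25, 0, 0, 0, 0], [0.35, 0, 0, 0, 0], [0.4, 0, 0, 0, 0], [0.4, 0, 0, 0, 0]]}}

```text
time: 3.4
tcp_pos: [0.4505, -0.0427, 0.1733]
tool_rot: [-3.142, 0.0, 2.685]
force: [-0.9, 0.1, 0.5]
width: 0.0513
finger_force: 0.0
```

```bash
python3 - <<'E'
from h import *
s=r.sense();print(s["tcp_pos"],s["force"],s["wrist_torque"],s["width"],r.tip_reach,shift([.450,-.042,.173]))
E
```

```text
[ 0.45050634 -0.04270889  0.17334948] [-0.90349618  0.06265284  0.47711721] [-0.00648319  0.02744329 -0.0004932 ] 0.05127019670863525 0.022 [0.8 0.4 0.3]
```

>>> {"method": "step_arm", "body": {"moves": [[0.45, 0.5, 0, 0, 0], [0.5, 0, 0, 0, 0], [0.55, 0, 0, 0, 0], [0.6, 0, 0, 0, 0], [0.7, 0, 0, 0, 0], [0.8, 0, 0, 0, 0]]}}

```text
time: 3.9
tcp_pos: [0.4501, -0.0422, 0.1735]
tool_rot: [3.141, 0.0, 2.685]
force: [-1.0, 2.4, 5.0]
width: 0.0415
finger_force: 60.1
```

```bash
cat > s.py <<'E'
from h import *
s=r.sense()
for k in("time","tcp_pos","force","wrist_torque","width","finger_force"):print(k,np.round(s[k],4),end=" ")
print("yaw",np.degrees(s["tool_rot"][2]).round(2))
E
python3 s.py
```

```text
time 3.9 tcp_pos [ 0.4501 -0.0422  0.1735] force [-0.965   2.374   4.9799] wrist_torque [ 0.4781  0.1802 -0.0768] width 0.0415 finger_force 60.1388 yaw 153.83
```

Gripped. Pull up 5 mm first and read the force.

>>> {"method": "step_arm", "body": {"moves": [[0.8, 0, 0, -1, 0], [0.8, 0, 0, -1, 0], [0.8, 0, 0, -1, 0], [0.8, 0, 0, -1, 0], [0.8, 0, 0, -1, 0], [0.8, 0, 0, 0, 0]]}}

```text
time: 4.4
tcp_pos: [0.4502, -0.0423, 0.1787]
tool_rot: [3.141, -0.0, 2.685]
force: [0.3, 4.7, 0.8]
width: 0.0415
finger_force: 61.8
```

>>> {"method": "step_arm", "body": {"moves": [[0.8, 0, 0, -1, 0], [0.8, 0, 0, -0.7, 0], [0.8, 0, 0, 0, 0]]}}

```text
time: 4.65
tcp_pos: [0.4502, -0.0423, 0.1807]
tool_rot: [3.141, 0.0, 2.685]
force: [0.5, 5.7, 4.8]
width: 0.0411
finger_force: 62.0
```

```bash
python3 s.py
```

```text
time 4.65 tcp_pos [ 0.4502 -0.0423  0.1807] force [0.5311 5.7416 4.8304] wrist_torque [ 0.9168 -0.0353 -0.0525] width 0.0411 finger_force 62.0419 yaw 153.83
```

>>> {"method": "step_arm", "body": {"moves": [[0.8, 0, 0, -0.5, 0], [0.8, 0, 0, 0, 0], [0.8, 0, 0, 0, 0]]}}

```text
time: 4.9
tcp_pos: [0.4501, -0.0423, 0.1809]
tool_rot: [3.141, 0.0, 2.685]
force: [1.1, 5.2, 1.8]
width: 0.0411
finger_force: 62.0
```

```bash
python3 s.py;  python3 - <<'E'
from h import *
p,d=capture("side"); P=pts("side",d)
cv2.imwrite("pics/s2.png",cv2.resize(p[160:270,260:350,::-1],None,fx=5,fy=5,interpolation=cv2.INTER_CUBIC))
E
```

```text
time 4.9 tcp_pos [ 0.4501 -0.0423  0.1809] force [1.0995 5.1591 1.8141] wrist_torque [ 0.9255 -0.1865 -0.0137] width 0.0411 finger_force 62.0397 yaw 153.83
```

View pics/s2.png

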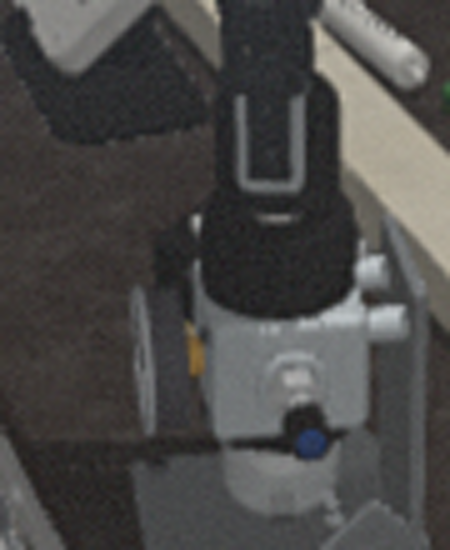

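The knob is up: a light band shows under it at crop (277,217). Now turn in small steps, reading the torque after each.

>>> {"method": "step_arm", "body": {"moves": [[0.8, 0, 0, 0, 3], [0.8, 0, 0, 0, 0]]}}

```text
time: 5.12
tcp_pos: [0.4501, -0.0423, 0.1809]
tool_rot: [3.141, 0.0, 2.63]
force: [0.4, 5.3, 1.5]
width: 0.0413
finger_force: 62.0
```

```bash
python3 s.py
```

```text
time 5.1167 tcp_pos [ 0.4501 -0.0423  0.1809] force [0.4291 5.2776 1.5259] wrist_torque [ 0.8319 -0.1328  0.0047] width 0.0413 finger_force 62.0262 yaw 150.68
```

>>> {"method": "step_arm", "body": {"moves": [[0.8, 0, 0, 0, 3], [0.8, 0, 0, 0, 0]]}}

```text
time: 5.28
tcp_pos: [0.4501, -0.0423, 0.1809]
tool_rot: [3.141, 0.0, 2.578]
force: [0.4, 4.6, 2.2]
width: 0.0414
finger_force: 62.0
```

```bash
python3 s.py
```

```text
time 5.2833 tcp_pos [ 0.4501 -0.0423  0.1809] force [0.4198 4.627  2.1725] wrist_torque [ 0.9071 -0.1678  0.0145] width 0.0414 finger_force 62.0193 yaw 147.68
```

>>> {"method": "step_arm", "body": {"moves": [[0.8, 0, 0, 0, 3], [0.8, 0, 0, 0, 0]]}}

```text
time: 5.45
tcp_pos: [0.4501, -0.0423, 0.1809]
tool_rot: [3.141, 0.0, 2.525]
force: [0.7, 5.1, 1.7]
width: 0.0417
finger_force: 62.0
```

```bash
python3 s.py
```

```text
time 5.45 tcp_pos [ 0.4501 -0.0423  0.1809] force [0.7183 5.0716 1.6575] wrist_torque [ 0.8521 -0.1119 -0.0075] width 0.0417 finger_force 62.0053 yaw 144.68
```

>>> {"method": "step_arm", "body": {"moves": [[0.8, 0, 0, 0, 3], [0.8, 0, 0, 0, 0]]}}

```text
time: 5.62
tcp_pos: [0.4501, -0.0423, 0.1809]
tool_rot: [3.141, 0.0, 2.473]
force: [1.5, 6.1, 0.7]
width: 0.0412
finger_force: 62.0
```

```bash
python3 s.py
```

```text
time 5.6167 tcp_pos [ 0.4501 -0.0423  0.1809] force [1.5119 6.0751 0.717 ] wrist_torque [ 0.8069 -0.1746  0.0272] width 0.0412 finger_force 62.0053 yaw 141.68
```

>>> {"method": "step_arm", "body": {"moves": [[0.8, 0, 0, 0, 3], [0.8, 0, 0, 0, 0]]}}

```text
time: 5.78
tcp_pos: [0.4501, -0.0423, 0.1809]
tool_rot: [3.141, 0.0, 2.421]
force: [0.7, 5.1, 1.6]
width: 0.0415
finger_force: 62.0
```

```bash
python3 s.py
```

```text
time 5.7833 tcp_pos [ 0.4501 -0.0423  0.1809] force [0.6648 5.086  1.6202] wrist_torque [ 0.8555 -0.1977  0.0122] width 0.0415 finger_force 61.997 yaw 138.68
```

>>> {"method": "step_arm", "body": {"moves": [[0.8, 0, 0, 0, 3], [0.8, 0, 0, 0, 0]]}}

```text
time: 5.95
tcp_pos: [0.4501, -0.0423, 0.1809]
tool_rot: [3.141, 0.0, 2.368]
force: [1.6, 5.4, 2.4]
width: 0.0418
finger_force: 62.0
```

```bash
python3 s.py
```

```text
time 5.95 tcp_pos [ 0.4501 -0.0423  0.1809] force [1.5688 5.3557 2.4452] wrist_torque [ 0.8938 -0.2161 -0.0188] width 0.0418 finger_force 62.0012 yaw 135.7
```

>>> {"method": "step_arm", "body": {"moves": [[0.8, 0, 0, 0, 3], [0.8, 0, 0, 0, 0]]}}

```text
time: 6.12
tcp_pos: [0.4501, -0.0423, 0.1809]
tool_rot: [3.141, 0.0, 2.316]
force: [1.1, 5.4, 2.1]
width: 0.0414
finger_force: 62.0
```

```bash
python3 s.py
```

```text
time 6.1167 tcp_pos [ 0.4501 -0.0423  0.1809] force [1.0561 5.3951 2.1171] wrist_torque [ 0.8074 -0.1473 -0.0258] width 0.0414 finger_force 62.0264 yaw 132.71
```

>>> {"method": "step_arm", "body": {"moves": [[0.8, 0, 0, 0, 3], [0.8, 0, 0, 0, 0]]}}

```text
time: 6.28
tcp_pos: [0.4501, -0.0423, 0.1809]
tool_rot: [3.141, 0.0, 2.264]
force: [1.2, 5.6, 1.7]
width: 0.0413
finger_force: 62.1
```

```bash
python3 s.py
```

```text
time 6.2833 tcp_pos [ 0.4501 -0.0423  0.1809] force [1.1734 5.589  1.7359] wrist_torque [ 0.7532 -0.1161  0.0138] width 0.0413 finger_force 62.0572 yaw 129.71
```

>>> {"method": "step_arm", "body": {"moves": [[0.8, 0, 0, 0, 3], [0.8, 0, 0, 0, 0]]}}

```text
time: 6.45
tcp_pos: [0.4501, -0.0423, 0.1809]
tool_rot: [3.141, 0.0, 2.211]
force: [0.9, 5.1, 2.1]
width: 0.0412
finger_force: 62.1
```

```bash
python3 s.py
```

```text
time 6.45 tcp_pos [ 0.4501 -0.0423  0.1809] force [0.9278 5.1031 2.1486] wrist_torque [ 0.8323 -0.1277 -0.0395] width 0.0412 finger_force 62.0888 yaw 126.71
```

>>> {"method": "step_arm", "body": {"moves": [[0.8, 0, 0, 0, 3], [0.8, 0, 0, 0, 0]]}}

```text
time: 6.62
tcp_pos: [0.4501, -0.0423, 0.1809]
tool_rot: [3.141, 0.0, 2.159]
force: [1.1, 4.6, 2.1]
width: 0.0419
finger_force: 62.1
```

```bash
python3 s.py
```

```text
time 6.6167 tcp_pos [ 0.4501 -0.0423  0.1809] force [1.0655 4.6251 2.0516] wrist_torque [ 0.8393 -0.1326 -0.0218] width 0.0419 finger_force 62.1352 yaw 123.73
```

>>> {"method": "step_arm", "body": {"moves": [[0.8, 0, 0, 0, 3], [0.8, 0, 0, 0, 0]]}}

```text
time: 6.78
tcp_pos: [0.4501, -0.0424, 0.1809]
tool_rot: [3.141, 0.0, 2.107]
force: [1.1, 4.4, 2.4]
width: 0.0414
finger_force: 62.2
```

```bash
python3 s.py
```

```text
time 6.7833 tcp_pos [ 0.4501 -0.0424  0.1809] force [1.072  4.3895 2.4393] wrist_torque [ 0.815  -0.0284  0.0187] width 0.0414 finger_force 62.1671 yaw 120.74
```

>>> {"method": "step_arm", "body": {"moves": [[0.8, 0, 0, 0, 3], [0.8, 0, 0, 0, 0]]}}

```text
time: 6.95
tcp_pos: [0.4502, -0.0424, 0.1809]
tool_rot: [3.141, 0.0, 2.056]
force: [0.7, 6.2, 1.2]
width: 0.0416
finger_force: 62.3
```

```bash
python3 s.py
```

```text
time 6.95 tcp_pos [ 0.4502 -0.0424  0.1809] force [0.6582 6.2461 1.2446] wrist_torque [ 0.8614 -0.0178  0.1185] width 0.0416 finger_force 62.2922 yaw 117.77
```

Play used up after about 34°: torque 0.12 N m and rising. Finer steps now.

>>> {"method": "step_arm", "body": {"moves": [[0.8, 0, 0, 0, 2], [0.8, 0, 0, 0, 0]]}}

```text
time: 7.12
tcp_pos: [0.4501, -0.0424, 0.1809]
tool_rot: [3.141, 0.0, 2.022]
force: [0.7, 4.9, 1.7]
width: 0.041
finger_force: 62.4
```

```bash
python3 s.py
```

```text
time 7.1167 tcp_pos [ 0.4501 -0.0424  0.1809] force [0.7418 4.9472 1.7265] wrist_torque [ 0.9096 -0.0301  0.1212] width 0.041 finger_force 62.3551 yaw 115.85
```

>>> {"method": "step_arm", "body": {"moves": [[0.8, 0, 0, 0, 2], [0.8, 0, 0, 0, 0]]}}

```text
time: 7.28
tcp_pos: [0.4501, -0.0424, 0.1809]
tool_rot: [3.141, 0.0, 1.987]
force: [0.3, 4.9, 2.6]
width: 0.0417
finger_force: 62.4
```

```bash
python3 s.py
```

```text
time 7.2833 tcp_pos [ 0.4501 -0.0424  0.1809] force [0.3202 4.8943 2.6019] wrist_torque [ 0.8572 -0.0561  0.0529] width 0.0417 finger_force 62.3603 yaw 113.85
```

>>> {"method": "step_arm", "body": {"moves": [[0.8, 0, 0, 0, 2], [0.8, 0, 0, 0, 0]]}}

```text
time: 7.45
tcp_pos: [0.4501, -0.0424, 0.1808]
tool_rot: [3.141, 0.0, 1.952]
force: [0.2, 5.0, 3.0]
width: 0.0413
finger_force: 62.4
```

```bash
python3 s.py
```

```text
time 7.45 tcp_pos [ 0.4501 -0.0424  0.1808] force [0.174  4.9617 3.0092] wrist_torque [ 0.876  -0.0376  0.    ] width 0.0413 finger_force 62.37 yaw 111.84
```

>>> {"method": "step_arm", "body": {"moves": [[0.8, 0, 0, 0, 2], [0.8, 0, 0, 0, 0]]}}

```text
time: 7.62
tcp_pos: [0.4501, -0.0424, 0.1809]
tool_rot: [3.141, 0.0, 1.917]
force: [0.4, 5.0, 2.6]
width: 0.0414
finger_force: 62.4
```

```bash
python3 s.py
```

```text
time 7.6167 tcp_pos [ 0.4501 -0.0424  0.1809] force [0.4118 5.0065 2.6146] wrist_torque [ 0.8056 -0.0091  0.0193] width 0.0414 finger_force 62.3971 yaw 109.84
```

>>> {"method": "step_arm", "body": {"moves": [[0.8, 0, 0, 0, 2], [0.8, 0, 0, 0, 0]]}}

```text
time: 7.78
tcp_pos: [0.4501, -0.0424, 0.1808]
tool_rot: [3.141, 0.0, 1.882]
force: [0.6, 4.6, 3.7]
width: 0.0411
finger_force: 62.4
```

```bash
python3 s.py
```

```text
time 7.7833 tcp_pos [ 0.4501 -0.0424  0.1808] force [0.6385 4.6414 3.683 ] wrist_torque [ 0.8579 -0.0268 -0.0315] width 0.0411 finger_force 62.3766 yaw 107.84
```

First torque peak is past (yaw about 120 to 112). The second should start near yaw 102.

>>> {"method": "step_arm", "body": {"moves": [[0.8, 0, 0, 0, 3], [0.8, 0, 0, 0, 0]]}}

```text
time: 7.95
tcp_pos: [0.4501, -0.0424, 0.1808]
tool_rot: [3.141, -0.0, 1.829]
force: [0.5, 5.1, 2.6]
width: 0.0419
finger_force: 62.4
```

```bash
python3 s.py
```

```text
time 7.95 tcp_pos [ 0.4501 -0.0424  0.1808] force [0.5033 5.1345 2.6076] wrist_torque [ 0.784  -0.0356 -0.0306] width 0.0419 finger_force 62.3858 yaw 104.79
```

>>> {"method": "step_arm", "body": {"moves": [[0.8, 0, 0, 0, 2], [0.8, 0, 0, 0, 0]]}}

```text
time: 8.12
tcp_pos: [0.4501, -0.0424, 0.1808]
tool_rot: [3.141, -0.0, 1.795]
force: [0.2, 4.8, 2.3]
width: 0.0414
finger_force: 62.4
```

```bash
python3 s.py
```

```text
time 8.1167 tcp_pos [ 0.4501 -0.0424  0.1808] force [0.2274 4.7552 2.3245] wrist_torque [ 0.817  -0.0118 -0.0045] width 0.0414 finger_force 62.3801 yaw 102.84
```

>>> {"method": "step_arm", "body": {"moves": [[0.8, 0, 0, 0, 2], [0.8, 0, 0, 0, 0]]}}

```text
time: 8.28
tcp_pos: [0.4501, -0.0424, 0.1808]
tool_rot: [3.141, 0.0, 1.76]
force: [0.2, 5.2, 3.1]
width: 0.0413
finger_force: 62.4
```

```bash
python3 s.py
```

```text
time 8.2833 tcp_pos [ 0.4501 -0.0424  0.1808] force [0.1526 5.2429 3.1079] wrist_torque [ 0.8285 -0.1057  0.0081] width 0.0413 finger_force 62.3697 yaw 100.85
```

>>> {"method": "step_arm", "body": {"moves": [[0.8, 0, 0, 0, 2], [0.8, 0, 0, 0, 0]]}}

```text
time: 8.45
tcp_pos: [0.4501, -0.0424, 0.1809]
tool_rot: [3.141, 0.0, 1.725]
force: [1.0, 5.8, 3.6]
width: 0.041
finger_force: 62.4
```

```bash
python3 s.py
```

```text
time 8.45 tcp_pos [ 0.4501 -0.0424  0.1809] force [1.0175 5.7514 3.561 ] wrist_torque [ 0.9051 -0.0394  0.1497] width 0.041 finger_force 62.3921 yaw 98.86
```

>>> {"method": "step_arm", "body": {"moves": [[0.8, 0, 0, 0, 2], [0.8, 0, 0, 0, 0]]}}

```text
time: 8.62
tcp_pos: [0.4501, -0.0424, 0.1808]
tool_rot: [3.141, -0.0, 1.69]
force: [1.0, 4.6, 2.2]
width: 0.0412
finger_force: 62.4
```

```bash
python3 s.py
```

```text
time 8.6167 tcp_pos [ 0.4501 -0.0424  0.1808] force [1.0374 4.6066 2.2027] wrist_torque [0.8374 0.0082 0.0756] width 0.0412 finger_force 62.3626 yaw 96.85
```

>>> {"method": "step_arm", "body": {"moves": [[0.8, 0, 0, 0, 2], [0.8, 0, 0, 0, 0]]}}

```text
time: 8.78
tcp_pos: [0.4501, -0.0424, 0.1808]
tool_rot: [3.141, -0.0, 1.655]
force: [0.3, 5.4, 2.4]
width: 0.0412
finger_force: 62.4
```

```bash
python3 s.py
```

```text
time 8.7833 tcp_pos [ 0.4501 -0.0424  0.1808] force [0.2986 5.4475 2.351 ] wrist_torque [0.8131 0.0831 0.0339] width 0.0412 finger_force 62.3584 yaw 94.85
```

>>> {"method": "step_arm", "body": {"moves": [[0.8, 0, 0, 0, 2], [0.8, 0, 0, 0, 0]]}}

```text
time: 8.95
tcp_pos: [0.45, -0.0424, 0.1809]
tool_rot: [3.141, -0.0, 1.62]
force: [0.8, 6.1, 3.5]
width: 0.0418
finger_force: 62.4
```

```bash
python3 s.py
```

```text
time 8.95 tcp_pos [ 0.45   -0.0424  0.1809] force [0.829  6.0513 3.5213] wrist_torque [ 0.8242  0.0201 -0.0253] width 0.0418 finger_force 62.4325 yaw 92.84
```

Second click passed at about yaw 98, 18° after the first. Same again for the third.

>>> {"method": "step_arm", "body": {"moves": [[0.8, 0, 0, 0, 3], [0.8, 0, 0, 0, 3], [0.8, 0, 0, 0, 2], [0.8, 0, 0, 0, 0]]}}

```text
time: 9.28
tcp_pos: [0.45, -0.0423, 0.1809]
tool_rot: [3.141, -0.0, 1.481]
force: [0.8, 5.8, 2.4]
width: 0.0411
finger_force: 62.4
```

```bash
python3 s.py
```

```text
time 9.2833 tcp_pos [ 0.45   -0.0423  0.1809] force [0.784  5.8466 2.3853] wrist_torque [0.8243 0.0018 0.033 ] width 0.0411 finger_force 62.4084 yaw 84.83
```

>>> {"method": "step_arm", "body": {"moves": [[0.8, 0, 0, 0, 2], [0.8, 0, 0, 0, 0]]}}

```text
time: 9.45
tcp_pos: [0.45, -0.0423, 0.1808]
tool_rot: [3.142, -0.0, 1.446]
force: [-0.3, 4.8, 3.4]
width: 0.0417
finger_force: 62.4
```

```bash
python3 s.py
```

```text
time 9.45 tcp_pos [ 0.45   -0.0423  0.1808] force [-0.3465  4.7833  3.3721] wrist_torque [0.838  0.0188 0.0602] width 0.0417 finger_force 62.4237 yaw 82.85
```

>>> {"method": "step_arm", "body": {"moves": [[0.8, 0, 0, 0, 2], [0.8, 0, 0, 0, 0]]}}

```text
time: 9.62
tcp_pos: [0.45, -0.0423, 0.1809]
tool_rot: [3.142, -0.0, 1.411]
force: [1.1, 4.8, 2.6]
width: 0.0412
finger_force: 62.4
```

```bash
python3 s.py
```

```text
time 9.6167 tcp_pos [ 0.45   -0.0423  0.1809] force [1.1139 4.7878 2.6356] wrist_torque [0.9172 0.0983 0.1029] width 0.0412 finger_force 62.3937 yaw 80.86
```

>>> {"method": "step_arm", "body": {"moves": [[0.8, 0, 0, 0, 2], [0.8, 0, 0, 0, 0]]}}

```text
time: 9.78
tcp_pos: [0.45, -0.0423, 0.1808]
tool_rot: [3.142, -0.0, 1.376]
force: [-0.0, 5.1, 3.3]
width: 0.0413
finger_force: 62.4
```

```bash
python3 s.py
```

```text
time 9.7833 tcp_pos [ 0.45   -0.0423  0.1808] force [-0.0127  5.1006  3.3408] wrist_torque [0.8756 0.0731 0.0814] width 0.0413 finger_force 62.3977 yaw 78.85
```

>>> {"method": "step_arm", "body": {"moves": [[0.8, 0, 0, 0, 2], [0.8, 0, 0, 0, 0]]}}

```text
time: 9.95
tcp_pos: [0.45, -0.0423, 0.1808]
tool_rot: [-3.142, -0.0, 1.341]
force: [-0.7, 4.8, 4.1]
width: 0.0413
finger_force: 62.4
```

```bash
python3 s.py
```

```text
time 9.95 tcp_pos [ 0.45   -0.0423  0.1808] force [-0.746   4.8294  4.0551] wrist_torque [ 0.8748  0.1205 -0.019 ] width 0.0413 finger_force 62.3838 yaw 76.85
```

>>> {"method": "step_arm", "body": {"moves": [[0.8, 0, 0, 0, 2], [0.8, 0, 0, 0, 0], [0.8, 0, 0, 0, 0], [0.8, 0, 0, 0, 0]]}}

```text
time: 10.28
tcp_pos: [0.45, -0.0423, 0.1808]
tool_rot: [-3.142, -0.0, 1.308]
force: [0.8, 4.4, 4.0]
width: 0.0412
finger_force: 62.4
```

```bash
python3 s.py; python3 - <<'E'
from h import *
p,d=capture("side"); cv2.imwrite("pics/side3.png",p[:,:,::-1])
a=cv2.imread("pics/side0.png")[210:252,280:305]; b=cv2.imread("pics/side3.png")[210:252,280:305]
f=lambda i:cv2.resize(i,None,fx=10,fy=10,interpolation=cv2.INTER_CUBIC)
cv2.imwrite("pics/cmp.png",np.hstack([f(a),f(b),f(cv2.convertScaleAbs(cv2.absdiff(a,b),alpha=3))]))
E
```

```text
time 10.2833 tcp_pos [ 0.45   -0.0423  0.1808] force [0.802  4.4252 4.0182] wrist_torque [0.8156 0.0731 0.0074] width 0.0412 finger_force 62.3888 yaw 74.94
```

View pics/cmp.png

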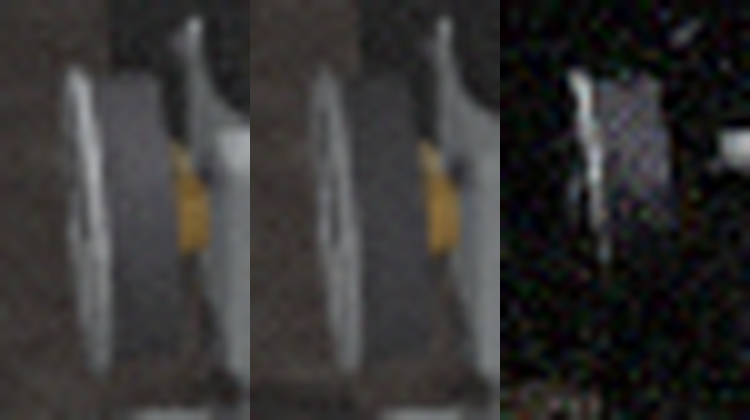

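Gauge crops: the needle's dark streak was short near mid-height (about y 190-240) and now runs up (about y 100-240), so it has clearly risen. With three torque peaks spaced 18° apart, that makes three clicks. Turn 2° more into the idle zone, then press down.

>>> {"method": "step_arm", "body": {"moves": [[0.8, 0, 0, 0, 2], [0.8, 0, 0, 0, 0], [0.8, 0, 0, 0, 0], [0.8, 0, 0, 0, 0]]}}

```text
time: 10.67
tcp_pos: [0.45, -0.0423, 0.1809]
tool_rot: [3.142, -0.0, 1.273]
force: [0.7, 4.5, 2.9]
width: 0.0415
finger_force: 62.4
```

```bash
python3 s.py
```

```text
time 10.6667 tcp_pos [ 0.45   -0.0423  0.1809] force [0.7496 4.4845 2.8535] wrist_torque [0.9067 0.0527 0.0348] width 0.0415 finger_force 62.3943 yaw 72.94
```

>>> {"method": "step_arm", "body": {"moves": [[0.8, 0, 0, 0.8, 0], [0.8, 0, 0, 0.8, 0], [0.8, 0, 0, 0.8, 0], [0.8, 0, 0, 0, 0]]}}

```text
time: 11.0
tcp_pos: [0.45, -0.0423, 0.1782]
tool_rot: [-3.141, -0.0, 1.273]
force: [1.6, 4.8, 1.5]
width: 0.0414
finger_force: 62.2
```

```bash
python3 s.py
```

```text
time 11.0 tcp_pos [ 0.45   -0.0423  0.1782] force [1.6229 4.8271 1.455 ] wrist_torque [ 0.8415 -0.0116 -0.0196] width 0.0414 finger_force 62.1516 yaw 72.94
```

>>> {"method": "step_arm", "body": {"moves": [[0.8, 0, 0, 0.8, 0], [0.8, 0, 0, 0.8, 0], [0.8, 0, 0, 0, 0]]}}

```text
time: 11.25
tcp_pos: [0.45, -0.0423, 0.1763]
tool_rot: [-3.141, -0.0, 1.273]
force: [2.8, 4.7, -1.4]
width: 0.0419
finger_force: 62.0
```

```bash
python3 s.py
```

```text
time 11.25 tcp_pos [ 0.45   -0.0423  0.1763] force [ 2.759   4.6755 -1.3949] wrist_torque [ 0.7886 -0.2351 -0.0486] width 0.0419 finger_force 61.9707 yaw 72.93
```

>>> {"method": "step_arm", "body": {"moves": [[0.8, 0, 0, 0.8, 0], [0.8, 0, 0, 0.8, 0], [0.8, 0, 0, 0, 0]]}}

```text
time: 11.5
tcp_pos: [0.4499, -0.0423, 0.1743]
tool_rot: [-3.141, -0.0, 1.273]
force: [4.3, 3.7, -7.0]
width: 0.0414
finger_force: 61.8
```

```bash
python3 s.py
```

```text
time 11.5 tcp_pos [ 0.4499 -0.0423  0.1743] force [ 4.3248  3.7067 -6.9849] wrist_torque [ 0.7784 -0.4902 -0.0508] width 0.0414 finger_force 61.7888 yaw 72.93
```

>>> {"method": "step_arm", "body": {"moves": [[0.8, 0, 0, 0.8, 0], [0.8, 0, 0, 0.5, 0], [0.8, 0, 0, 0, 0]]}}

```text
time: 11.75
tcp_pos: [0.45, -0.0423, 0.1737]
tool_rot: [-3.141, -0.0, 1.273]
force: [1.8, 4.7, 0.9]
width: 0.0413
finger_force: 62.2
```

```bash
python3 s.py
```

```text
time 11.75 tcp_pos [ 0.45   -0.0423  0.1737] force [1.8329 4.6805 0.8568] wrist_torque [ 0.8781 -0.0693  0.0399] width 0.0413 finger_force 62.1847 yaw 72.94
```

The catch pulled the knob down (-7 N), and now it bears on the lower stop. Press slightly further.

>>> {"method": "step_arm", "body": {"moves": [[0.8, 0, 0, 0.5, 0], [0.8, 0, 0, 0, 0]]}}

```text
time: 11.92
tcp_pos: [0.45, -0.0423, 0.1735]
tool_rot: [3.142, -0.0, 1.273]
force: [1.1, 5.8, 3.7]
width: 0.0413
finger_force: 62.4
```

```bash
python3 s.py
```

```text
time 11.9167 tcp_pos [ 0.45   -0.0423  0.1735] force [1.1345 5.8324 3.7069] wrist_torque [0.8999 0.0696 0.0149] width 0.0413 finger_force 62.4456 yaw 72.94
```

>>> {"method": "step_arm", "body": {"moves": [[0.8, 0, 0, 0.6, 0], [0.8, 0, 0, 0, 0], [0.6, 0, 0, 0, 0], [0.4, 0, 0, 0, 0], [0.2, 0, 0, 0, 0], [0, 0, 0, 0, 0], [0, 0, 0, 0, 0], [0, 0, 0, 0, 0]]}}

```text
time: 12.58
tcp_pos: [0.45, -0.0428, 0.1724]
tool_rot: [-3.141, 0.001, 1.271]
force: [0.1, -0.2, -0.6]
width: 0.0855
finger_force: 0.0
```

>>> {"method": "step_arm", "body": {"moves": [[0, 0, 0, -10, 0], [0, 0, 0, -20, 0], [0, 0, 0, -20, 0], [0, 0, 0, -20, 0], [0, -30, 0, -10, 0], [0, -35, 0, 0, 0], [0, -35, 0, 0, 0], [0, -35, 0, 0, 0]]}}

```text
time: 13.25
tcp_pos: [0.4097, -0.1727, 0.2529]
tool_rot: [3.141, 0.001, 1.273]
force: [1.0, -0.6, -0.3]
width: 0.0856
finger_force: 0.0
```

```bash
python3 s.py; python3 - <<'E'
from h import *
A=[]
for i in range(5): p,d=capture("side"); A.append(p.astype(float))
P=pts("side",d); v,u=np.mgrid[:400,:640]
d0=np.load("pics/side0.npy"); P0=pts("side",d0)
for q in(P0,P):
    m=(abs(u-316)<12)&(abs(v-180)<8)&(np.hypot(q[...,0]-.45,q[...,1]+.042)<.014)&(q[...,2]>.16); print(m.sum(),np.median(q[...,2][m]))
pt,dt=capture("top"); cv2.imwrite("pics/side4.png",np.mean(A,0)[:,:,::-1])
dt0=np.load("pics/top0.npy"); m=np.hypot(*(pts("top",dt0)[...,:2]-[.45,-.042]).transpose(2,0,1))<.014
print("top",np.median(pts("top",dt0)[...,2][m]),np.median(pts("top",dt)[...,2][m]))
a=cv2.imread("pics/side0.png")[210:252,280:305]; b=cv2.imread("pics/side4.png")[210:252,280:305]
f=lambda i,s:cv2.resize(i,None,fx=s,fy=s,interpolation=cv2.INTER_CUBIC)
c=f(np.ascontiguousarray(pt[195:242,300:360,::-1]),5)
h=np.hstack([f(a,10),f(b,10)])
cv2.imwrite("pics/cmp4.png",np.hstack([h,cv2.copyMakeBorder(c,0,420-c.shape[0],0,0,0)]))
# predicted tip pixels
for psi in(-.21,-.25):
    w=lambda p:np.array([.45,-.042,0])+R.from_euler("z",psi).apply(p)
    print(psi,"hub",np.round(proj("side",w([-.05,0,.083])),1),[tuple(np.round(proj("side",w([-.05,-.018*np.sin(t),.083+.018*np.cos(t)])),1).tolist()) for t in -2.1+.35*np.arange(7)])
E
```

```text
time 13.25 tcp_pos [ 0.4097 -0.1727  0.2529] force [ 0.991  -0.6099 -0.3104] wrist_torque [-0.0658  0.0152  0.0075] width 0.0856 finger_force 0.0 yaw 72.91
99 0.18027643013247058
95 0.18018312138652653
top 0.1808216047433605 0.1806906137731123
-0.21 hub [287.6 231.6] [(286.8, 231.4), (286.5, 228.0), (286.4, 225.1), (286.4, 222.8), (286.6, 221.7), (286.8, 221.7), (287.2, 222.9)]
-0.25 hub [287.5 231. ] [(287.0, 230.8), (286.8, 227.4), (286.7, 224.5), (286.7, 222.3), (286.7, 221.1), (286.9, 221.1), (287.1, 222.3)][ WARN:0@5.740] global loadsave.cpp:1063 imwrite_ Unsupported depth image for selected encoder is fallbacked to CV_8U.
```

View pics/cmp4.png

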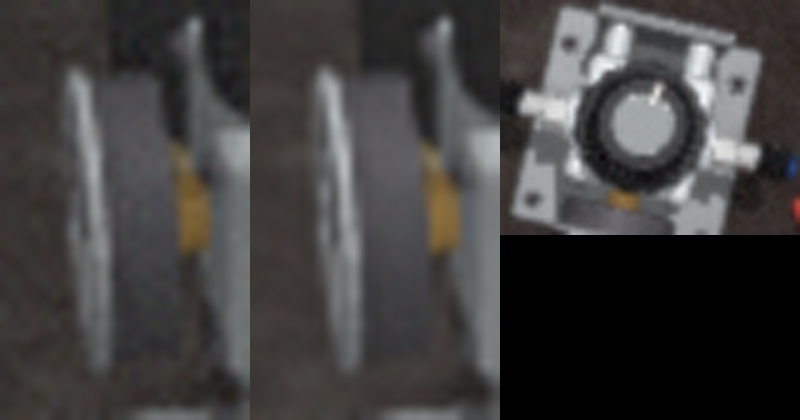

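Knob top is back at its starting height (0.1802 against 0.1803 m). The index mark has turned about 80°, matching the 81° commanded, so the grip did not slip. About 34° of play plus 47° of drive means three clicks, and the robot is clear.

```bash
python3 -c "
from bench import r
print(r.sign_off())"
```

```text
the job is handed in; nothing more can be done
None
```

I pulled the knob up, turned the spindle three clicks clockwise, pressed the knob home to its starting height and handed the job in; I counted the clicks from three torque peaks 18° apart, since the gauge, seen nearly edge-on, only confirmed that the needle rose.

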